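Put the red spirit level back in its slotted holder

TASK

Put the red spirit level away in the empty red-edged slotted holder: keep it standing on its long narrow edge, lower it edgewise between the four posts until it rests on the slot floor before letting go, roughly centred along the slot and upright. Leave the blue level in its own holder and the white trunking offcut where they are.

Things in the scene. Friction and masses are not known exactly. Their poses are not given: they have to be found in the camera images.
- red_level_mid (a point): centre (half-way up) of the red spirit level, a loose flat bar 220 mm long (x), 16 mm thick (y), 60 mm high (z), 0.25 kg or so, black end caps and a small yellow vial in the middle of its top. It stands on its long narrow edge on the bench, so this point starts 30 mm above the bench. Either way round is fine.
- red_slot (a point): centre of the slot floor of the empty red-edged wooden holder, fixed to the bench; x along the slot, z up. Base 150 x 80 mm (x, y), its top is the slot floor, 15 mm above the bench. Four posts 16 x 18 mm stand 40 mm above it, at x = +-46, y = +-27 mm: slot 36 mm wide, open-ended; 76 mm free along x for fingers between post pairs. Seated level's centre is 30 mm above this point.
- blue_level_mid (a point): centre of the blue spirit level, same shape and size as the red one, already standing in the like holder with blue edges, its bottom 15 mm above the bench; bystander
- trunking_mid (a point): centre of a white plastic trunking offcut, 220 x 38 x 25 mm (x, y, z), lying loose on the bench; bystander
Not all that is in view belongs to the job. Of the things like the part that bears red_level_mid, leave any that is turquoise; of the rest the larger one is meant.

How it is judged (in metres and radians):
On the way:
1. the red level is lowered by the gripper, still held, to within 12 mm of the slot floor of the red holder (z of red_level_mid in the frame of red_slot below 0.042 m and horizontal distance between red_level_mid and red_slot below 0.035 m and angle between the x axis of red_level_mid and the x axis of red_slot, either way round below 0.26 rad and contact force between the fingers and red_level above 0.5 N), for 0.1 s.
At the end, for the whole second after the job is handed in: The red level stands still on the slot floor of the red-edged holder (centre 24 to 35 mm above the slot floor), its centre within 35 mm of the slot's centre seen from above, its length within 15 degrees of the slot's direction (either way round), upright within 10 degrees (z of red_level_mid in the frame of red_slot between 0.024 and 0.035 m and horizontal distance between red_level_mid and red_slot below 0.035 m and angle between the x axis of red_level_mid and the x axis of red_slot, either way round below 0.26 rad and angle between red_level_mid's own z axis and vertical below 0.17 rad and linear speed of red_level below 0.02 m/s); the robot touches nothing.
It fails at once if the blue level is moved more than 20 mm (distance of blue_level_mid from where it was at the start of the episode above 0.02 m).
It fails at once if the trunking offcut is moved more than 25 mm (distance of trunking_mid from where it was at the start of the episode above 0.025 m).
It also fails if it takes over 40 s, if anything falls off the work surface, if the arm or the gripper's body presses on something with over 40 N, if the wrist force passes 120 N, or if a joint passes its speed limit or range.

ROBOT

A 6-joint arm with a two-finger parallel gripper is mounted at the origin on the work surface. World frame = base frame: x ahead of the robot, y to its left, z up, the work surface at z = 0. Lengths are in mm, angles in rad, forces in N, time in s.
With the tool pointing down it reaches from about 400 to 825 mm from the base axis. Payload 7 kg.
Tool frame: the origin (TCP) lies at the centre of the arm's flange, where the gripper is bolted on; the fingertips stand 173 mm ahead of it and the grasp point (between the pads) lies 155 mm ahead of it; y points along the fingers, x is the direction in which the jaws open and shut, and the axes are right-handed (so a half turn about y gives the same grasp; the last joint's range is limited). The gripper opens to 85 mm and grips with 20 to 120 N. Pads are 22 mm wide; open, the fingers measure 114 mm over their backs; the gripper's body (76 mm by 85 mm) begins 54 mm behind the grasp point. The pads swing forward as they close: fully open they stand 13 mm farther back than shut.
Start: joints at [1.505, 0.359, 0.012, 0, -1.224, -0.288], TCP at [233.871, 633.167, 404.702] pointing down, gripper open.
Joint ranges: [-3.07, 3.07], [-1.43, 2.12], [-1.02, 1.25], [-3.03, 1.67], [-3.05, -0], [-3.03, 3.03]. Speed limits (rad/s): [2.39, 2.39, 3.01, 3.14, 3.14, 3.14].

INTERFACE

Orientations are given as a rotation vector (axis times angle).
In Python, from station import get_obs, camera, camera_model, hand_in gives the robot as it stands.
- The arm moves only by the tool step_arm, never from a script. Its argument "targets" is a list of rows, each a list of 5 numbers: the closure, from 0 (fully open) to 1 (shut), then the shift along the world's x, y, z in cm, then the turn about the world's z in degrees. In form: [[fingers, dx, dy, dz, roll], ...]. A call has 1 to 5 rows; each row is the pose to reach, as a shift and turn from the pose commanded when the call began; what a row does not reach only later rows make up. A row lasts 1/12 s, in which the tool goes at most 41.7 mm and 7.16 degrees, less where a joint would pass 70% of its speed; a pose out of reach is approached as far as the arm can. A call with a gripper value outside its range is refused whole. The fingers move at their own pace and stop on an object; the grip force is fixed at half the most. Time passes only in rows, so rows that repeat a pose let the fingers close. It gives the time, the measured TCP pose, the force and the opening at its end, in the units of the state.
- get_obs(): the state, without advancing time (a new reading comes with each control period).
- camera(name): name is "side" or "top" or "wrist"; returns (picture, depth): 400x640x3 uint8, red, green, blue; 400x640 float32, mm along the optical axis (not along the pixel's ray), 0 where there is no reading.
- camera_model(name): a dict with "fx", "fy", "cx", "cy" (pixels), "k1" (the pictures are not rectified: a ray, as slopes to the right and down, at radius r is drawn at 1 + k1 r^2 times it, then the intrinsics apply), "camera_from_world" (4x4, takes a point from world to camera coordinates); the wrist camera has in their place "T_tool_cam" (4x4, takes a point from camera to tool coordinates, whose origin is the TCP and whose axes are the tool frame's). Camera axes: x right, y down, z forward; pixel columns grow to the right and rows downward; lengths in mm; the calibration is good to about 2 mm. A picture is of the moment at which its call begins: read the wrist's pose just before it. camera_model takes no time and is no camera call.
- hand_in(): hands the job in, once; it reports no verdict.
The state is a dict: "t": time; "qpos": joint angles; "dq": joint speeds; "joint_torque": joint torques, N m; "eef_pos": TCP position; "tcp_rot": TCP orientation; "force": force on the tool from outside, world axes, zero at the start; "wrist_torque": the same for the moment, N m; "finger_gap": finger opening in mm.
Only numpy, scipy, OpenCV 4.12 (cv2) and the standard library are available. Lean on these libraries where they do the work, as an engineer would, in place of code of your own. Each camera call takes 0.05 s, during which the arm holds its last target.

## Working session

There is one attempt and no reset: what is moved stays moved. The work goes in short steps, Python scripts to look and compute and a tool call to move; the robot and the scene stay as the last step left them, time stands still between calls to the robot, and variables do not carry over. Pictures are saved under pics/ and viewed, and the job is handed in when it is done.

Besides the shell and the picture viewer there is one more tool, called by a JSON object that holds its "op" and its "data". step_arm: Moves the arm, as the interface text tells. Its arguments: {"type":"object","properties":{"targets":{"type":"array"}},"required":["targets"]}

```bash
mkdir -p pics; cat > h.py <<'E'
from station import get_obs, camera, camera_model, hand_in
import numpy as np, cv2
def save(name,fn):
    o=get_obs(); im,d=camera(name); cv2.imwrite('pics/'+fn+'.png',im[:,:,::-1]); np.savez('pics/'+fn+'.npz',im=im,d=d,pos=o['eef_pos'],rot=o['tcp_rot']); return im,d,o
def world(name,uv,d,o=None):
    m=camera_model(name); K=np.array([[m['fx'],0,m['cx']],[0,m['fy'],m['cy']],[0,0,1.]])
    p=cv2.undistortPoints(np.array(uv,float).reshape(-1,1,2),K,np.array([m['k1'],0,0,0,0.])).reshape(-1,2)
    P=np.c_[p,np.ones(len(p))]*np.array(d,float).reshape(-1,1)
    if name=='wrist':
        T=np.array(m['T_tool_cam']);P=P@T[:3,:3].T+T[:3,3]
        return P@cv2.Rodrigues(np.array(o['tcp_rot'],float))[0].T+np.array(o['eef_pos'])
    T=np.linalg.inv(np.array(m['camera_from_world'])); return P@T[:3,:3].T+T[:3,3]
E
python3 - <<'E'
from h import *
for n in('top','side','wrist'): save(n,n+'0')
print(get_obs())
E
```

```text
{'t': 0.15, 'qpos': array([ 1.50512268e+00,  3.59252044e-01,  1.12921000e-02, -2.49932821e-04,
       -1.22410306e+00, -2.88120141e-01]), 'dq': array([-0.00028048, -0.00065533,  0.0035859 ,  0.00095297,  0.00011724,
       -0.00163051]), 'joint_torque': array([-6.05217556e-04, -5.83873951e+01,  2.93648922e+01,  6.94044963e+00,
       -4.27875246e-03, -6.84568221e-06]), 'eef_pos': array([233.80349107, 633.07507931, 403.97032329]), 'tcp_rot': array([-1.02153621,  1.46440183, -1.46590684]), 'force': array([0.11624401, 0.45267404, 0.10049886]), 'wrist_torque': array([-0.01117943,  0.00136123,  0.01314364]), 'finger_gap': 85.30849494656056}
```

View pics/top0.png

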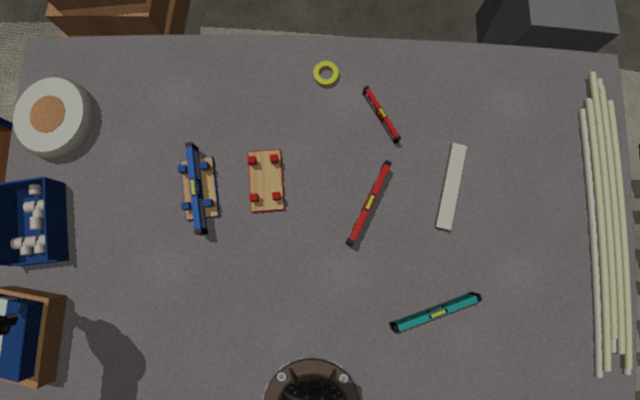

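View pics/side0.png

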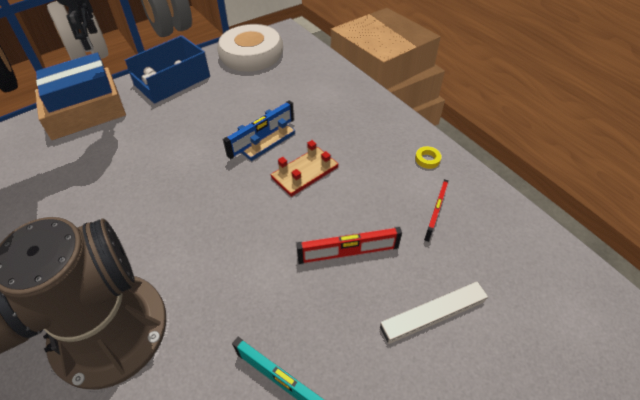

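View pics/wrist0.png

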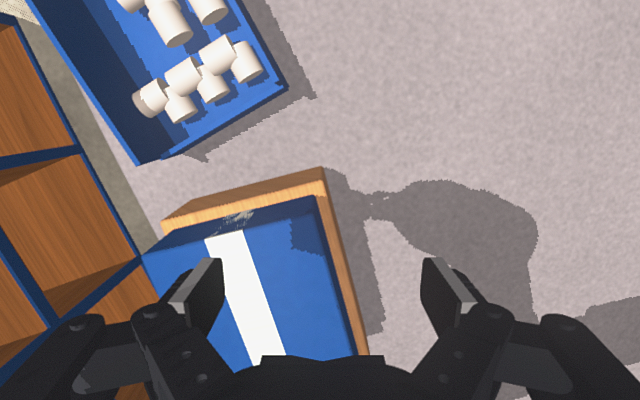

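The top view shows the large red level at about (370,203), the small red decoy at (382,115) and the turquoise one at (436,313). The red holder is at (266,181), with the blue level in its holder at (197,188) beside it, and the trunking is at (452,187). Next I'll measure them.

```bash
python3 - <<'E'
from h import *
z=np.load('pics/top0.npz');im,d=z['im'],z['d'];hsv=cv2.cvtColor(im,cv2.COLOR_RGB2HSV)
red=(((hsv[...,0]<6)|(hsv[...,0]>174))&(hsv[...,1]>170)&(hsv[...,2]>70)).astype(np.uint8)
n,l,st,c=cv2.connectedComponentsWithStats(red)
for i in range(1,n):
    if st[i,4]<8: continue
    v,u=np.nonzero(l==i); P=world('top',np.c_[u,v],d[v,u]); print(st[i],c[i].round(1),P.mean(0).round(1),np.median(P[:,2]).round(1),P[:,2].max().round(1))
def plane(uv,h):
    A=world('top',uv,np.full(len(uv),100.));B=world('top',uv,np.full(len(uv),1000.))
    return A+(B-A)*((h-A[:,2])/(B[:,2]-A[:,2]))[:,None]
# red level incl caps: pixels with depth height 50-70 in roi
H,W=d.shape;vv,uu=np.mgrid[:H,:W];P=world('top',np.c_[uu.ravel(),vv.ravel()],d.ravel()).reshape(H,W,3)
def bar(name,roi,lo,hi,h):
    u0,v0,u1,v1=roi;m=np.zeros((H,W),bool);m[v0:v1,u0:u1]=1;m&=(P[...,2]>lo)&(P[...,2]<hi)
    v,u=np.nonzero(m);q=plane(np.c_[u,v],h)[:,:2].astype(np.float32);r=cv2.minAreaRect(q);b=cv2.boxPoints(r)
    e=[b[1]-b[0],b[2]-b[1]];e=max(e,key=np.linalg.norm);print(name,np.round(r[0],1),np.round(r[1],1),'ang',np.degrees(np.arctan2(e[1],e[0])).round(2),'medz',np.median(P[m][:,2]).round(1),m.sum())
bar('red',(335,150,405,255),48,75,60)
bar('blue',(175,135,222,245),62,90,75)
bar('trunk',(430,135,475,240),15,40,25)
bar('posts',(240,140,292,220),45,70,55)
bar('base',(240,140,292,220),8,22,15)
print(camera_model('wrist'))
R=cv2.Rodrigues(np.array(get_obs()['tcp_rot']))[0];print(R.round(3))
E
```

```text
[365  89  15  21  89] [372.4  98.4] [ 751.6 -131.1   52.5] 41.9 1026.6
[383 117  15  20  89] [390.4 126.5] [ 684.1 -177.5   42.1] 42.6 47.2
[270 155   8   7  49] [273.4 158. ] [593.4 106.6  53.8] 54.9 57.7
[248 156   8   8  48] [251.4 159.6] [588.2 159.6  53.9] 55.0 58.9
[368 164  21  35 199] [379.7 179.5] [ 546.8 -149.2   59.4] 59.4 63.4
[273 192   7   8  46] [276.1 195.3] [502.7  96.4  54.7] 55.0 58.4
[250 194   8   7  53] [253.4 196.9] [494.9 147.1  72.6] 54.7 1026.6
[349 202  21  39 210] [358.9 223.6] [439.  -99.8  73.3] 59.5 1026.6
red [ 493.  -124.6] [ 17.5 221.9] ang -24.47 medz 59.6 659
blue [514.3 291.2] [222.   21.3] ang 9.76 medz 74.1 742
trunk [ 543.2 -333.2] [ 41.6 221.4] ang -12.06 medz 24.4 1374
posts [546.3 129.8] [110.3  73. ] ang 5.47 medz 54.8 250
base [546.5 129.8] [154.7  84.4] ang 6.01 medz 14.7 1751
{'fx': 334.0296954557605, 'fy': 334.0296954557605, 'cx': 322.1574458700039, 'cy': 203.11669391839314, 'k1': -0.046180924398672475, 'T_tool_cam': array([[ 9.99999888e-01,  4.04203341e-04,  2.46972966e-04,
         2.09940034e-01],
       [-1.25772243e-04, -2.76100180e-01,  9.61128854e-01,
         3.11034145e+01],
       [ 4.56680774e-04, -9.61128778e-01, -2.76100098e-01,
         6.87010620e+01],
       [ 0.00000000e+00,  0.00000000e+00,  0.00000000e+00,
         1.00000000e+00]])}
[[-0.347 -0.     0.938]
 [-0.938 -0.001 -0.347]
 [ 0.001 -1.     0.   ]]
```

The sizes and heights match the spec: the red level reads 222×17 with its top at 60, the base 155×84 at 15, and the posts at 55. The grasp is at (493, -125) with a -4.2° turn. I'm starting on the way there.

{"op": "step_arm", "data": {"targets": [[0,2.16,-3.33,0,-1],[0,4.32,-6.66,0,-2],[0,6.48,-10,0,-3],[0,8.64,-13.3,0,-4.2],[0,10.8,-16.65,0,-4.2]]}}

```text
t: 0.57
eef_pos: [342.4, 465.0, 404.5]
tcp_rot: [-0.976, 1.517, -1.517]
force: [2.1, -0.2, 0.3]
finger_gap: 84.9
```

{"op": "step_arm", "data": {"targets": [[0,2.16,-3.33,0,0],[0,4.32,-6.66,0,0],[0,6.48,-10,0,0],[0,8.64,-13.3,0,0],[0,10.8,-16.65,0,0]]}}

```text
t: 0.98
eef_pos: [450.4, 298.3, 404.8]
tcp_rot: [-0.976, 1.516, -1.516]
force: [0.9, 0.7, -0.2]
finger_gap: 85.2
```

{"op": "step_arm", "data": {"targets": [[0,0.4,-4,0,0],[0,0.8,-8,0,0],[0,1.2,-12,0,0],[0,1.6,-16,0,0],[0,2,-20,0,0]]}}

```text
t: 1.4
eef_pos: [469.5, 98.2, 404.8]
tcp_rot: [-0.976, 1.516, -1.516]
force: [1.6, -0.3, -1.9]
finger_gap: 85.1
```

{"op": "step_arm", "data": {"targets": [[0,0.4,-4,0,0],[0,0.8,-8,0,0],[0,1.2,-12,0,0],[0,1.6,-16,0,0],[0,2.3,-19,0,0]]}}

```text
t: 1.82
eef_pos: [492.0, -92.5, 404.9]
tcp_rot: [-0.975, 1.517, -1.517]
force: [0.6, -0.2, -0.0]
finger_gap: 85.6
```

{"op": "step_arm", "data": {"targets": [[0,0,-3.3,-2,0],[0,0,-3.3,-5,0],[0,0,-3.3,-8,0],[0,0,-3.3,-8,0],[0,0,-3.3,-8,0]]}}

```text
t: 2.23
eef_pos: [492.5, -123.1, 323.9]
tcp_rot: [-0.98, 1.519, -1.516]
force: [-0.1, 0.4, 0.5]
finger_gap: 85.3
```

```bash
python3 - <<'E'
from h import *
im,d,o=save('wrist','wrist1'); print(o['eef_pos'],o['tcp_rot']);R=cv2.Rodrigues(o['tcp_rot'])[0];print(np.degrees(np.arctan2(R[1,0],R[0,0])))
H,W=d.shape;vv,uu=np.mgrid[:H,:W];P=world('wrist',np.c_[uu.ravel(),vv.ravel()],d.ravel(),o).reshape(H,W,3)
hsv=cv2.cvtColor(im,cv2.COLOR_RGB2HSV)
m=(np.hypot(P[...,0]-493,P[...,1]+125)<125)&(P[...,2]>50)&(P[...,2]<70)
m&=d>0; n,l,st,c=cv2.connectedComponentsWithStats(m.astype(np.uint8));print(st[1:][st[1:,4]>100])
q=P[m][:,:2].astype(np.float32);r=cv2.minAreaRect(q);print(r,np.median(P[m][:,2]))
pc=cv2.fitLine(q,cv2.DIST_HUBER,0,.01,.01).ravel();print(pc)
E
```

```text
[ 492.49371771 -123.05334771  323.94892896] [-0.97954161  1.51871249 -1.51620812]
-114.48188496335108
[[ 309   39   26  294 6567]]
((492.2970275878906, -124.24810791015625), (17.20232391357422, 220.88711547851562), 65.70465087890625) 59.73566250940041
[ 9.1046518e-01 -4.1358569e-01  5.0512598e+02 -1.2973293e+02]
```

View pics/wrist1.png

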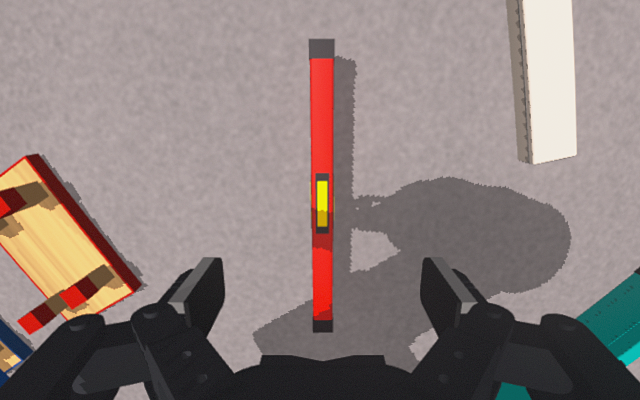

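The wrist view has the level at columns 309–334 with its vial at (322,203), centred between the fingers. It agrees with the top view to 1 mm, so I'll go down and grip.

{"op": "step_arm", "data": {"targets": [[0,0,-0.1,-4,0],[0,0,-0.1,-8,0],[0,0,-0.1,-11,0],[0,0,-0.1,-13.1,0],[0,0,-0.1,-13.1,0]]}}

```text
t: 2.7
eef_pos: [492.6, -123.3, 191.8]
tcp_rot: [-0.98, 1.518, -1.515]
force: [0.0, -0.1, 0.8]
finger_gap: 84.7
```

{"op": "step_arm", "data": {"targets": [[1,0,0,0,0],[1,0,0,0,0],[1,0,0,0,0],[1,0,0,0,0],[1,0,0,0,0]]}}

```text
t: 3.12
eef_pos: [493.4, -123.7, 195.1]
tcp_rot: [-0.974, 1.515, -1.517]
force: [-0.3, -0.3, 0.6]
finger_gap: 25.6
```

{"op": "step_arm", "data": {"targets": [[1,0,0,0,0],[1,0,0,0,0],[1,0,0,0,0],[1,0,0,0,0],[1,0,0,0,0]]}}

```text
t: 3.53
eef_pos: [493.2, -123.8, 194.8]
tcp_rot: [-0.975, 1.515, -1.517]
force: [-1.9, 1.7, 8.1]
finger_gap: 15.8
```

{"op": "step_arm", "data": {"targets": [[1,0,0,1,0],[1,0,0,3,0],[1,0,0,6,0],[1,0,0,9,0],[1,0,0,11,0]]}}

```text
t: 3.95
eef_pos: [492.9, -123.9, 306.8]
tcp_rot: [-0.974, 1.515, -1.517]
force: [0.9, 0.5, -1.6]
finger_gap: 15.4
```

{"op": "step_arm", "data": {"targets": [[1,0.5,2.5,0,6],[1,1.1,5.5,0,12],[1,1.7,8.5,0,18],[1,2.3,11.5,0,24],[1,3,15,0,30]]}}

```text
t: 4.37
eef_pos: [522.2, 26.8, 304.3]
tcp_rot: [-1.255, 1.135, -1.135]
force: [-0.1, -1.1, -3.0]
finger_gap: 15.5
```

{"op": "step_arm", "data": {"targets": [[1,0.8,3,0,0],[1,1.6,6,0,0],[1,2.3,9,0,0],[1,2.3,10.3,0,0],[1,2.3,10.3,0,0]]}}

```text
t: 4.78
eef_pos: [546.0, 131.7, 303.9]
tcp_rot: [-1.254, 1.136, -1.136]
force: [-0.3, -0.4, -3.2]
finger_gap: 15.3
```

```bash
cat > m.py <<'E'
from h import *
import sys
t=sys.argv[1]
o=get_obs();R=cv2.Rodrigues(o['tcp_rot'])[0];print(o['eef_pos'],'yaw',np.degrees(np.arctan2(R[1,0],R[0,0])),o['finger_gap'])
im,d,o=save('wrist','wrist'+t);save('side','side'+t)
H,W=d.shape;vv,uu=np.mgrid[:H,:W];P=world('wrist',np.c_[uu.ravel(),vv.ravel()],d.ravel(),o).reshape(H,W,3)
hsv=cv2.cvtColor(im,cv2.COLOR_RGB2HSV)
zt=o['eef_pos'][2]-193+60
dd=P[...,:2]-o['eef_pos'][:2]
al=dd@R[:2,2]; ac=dd@R[:2,0]
m=(abs(ac)<20)&(al>25)&(al<130)&(abs(P[...,2]-zt)<8)
r=cv2.minAreaRect(P[m][:,:2].astype(np.float32));print('level rect',r,'topz',np.median(P[m][:,2]),'tool-along',al[m].min(),al[m].max())
E
python3 m.py 2
```

```text
[545.95318532 131.68709013 303.85580219] yaw -84.3356931471729 15.315293080607914
level rect ((607.2738647460938, 138.4158477783203), (73.3566665649414, 16.713516235351562), 5.729110240936279) topz 168.42328322251748 tool-along 25.000773334750118 98.35814437381022
```

View pics/wrist2.png

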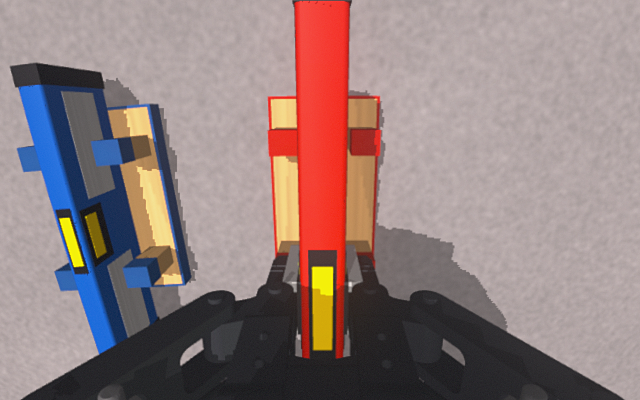

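View pics/side2.png

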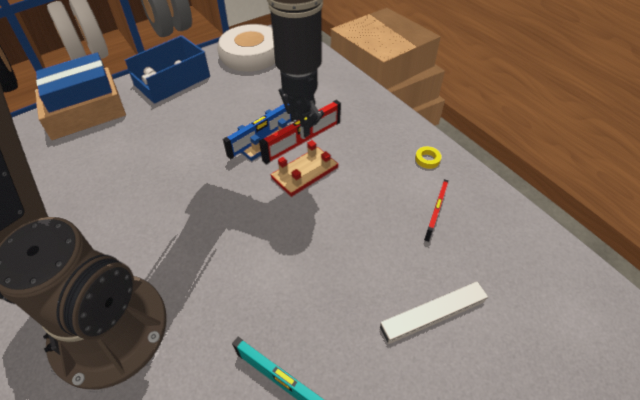

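The held level (vial at (322,308)) runs parallel to the slot at 5.7°, about 2 mm off its centreline, and the posts sit evenly on both sides at columns 268–297 and 350–378. I'll shift 2 mm and lower it.

{"op": "step_arm", "data": {"targets": [[1,0,-0.2,-1.5,0],[1,0,-0.2,-3,0],[1,0,-0.2,-4.5,0],[1,0,-0.2,-6,0],[1,0,-0.2,-7.5,0]]}}

```text
t: 5.3
eef_pos: [545.5, 125.7, 228.4]
tcp_rot: [-1.253, 1.139, -1.139]
force: [0.5, -0.9, -3.5]
finger_gap: 15.6
```

{"op": "step_arm", "data": {"targets": [[1,0,0,-0.4,0],[1,0,0,-0.8,0],[1,0,0,-1.1,0],[1,0,0,-1.4,0],[1,0,0,-1.4,0]]}}

```text
t: 5.72
eef_pos: [545.9, 127.0, 214.8]
tcp_rot: [-1.253, 1.138, -1.138]
force: [-0.5, -0.6, -3.5]
finger_gap: 15.5
```

```bash
python3 m.py 3
```

```text
[545.90257858 127.007708   214.84393814] yaw -84.4825079709321 15.505920420152238
level rect ((607.3343505859375, 133.63284301757812), (73.55420684814453, 16.752761840820312), 5.432945728302002) topz 79.45649026560599 tool-along 25.00566339673827 98.57200662049758
```

View pics/wrist3.png

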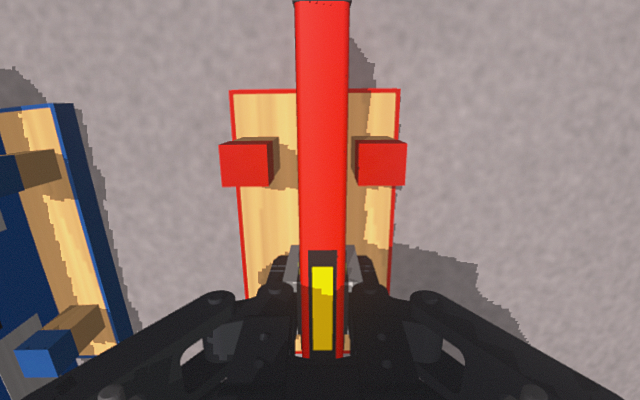

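View pics/side3.png

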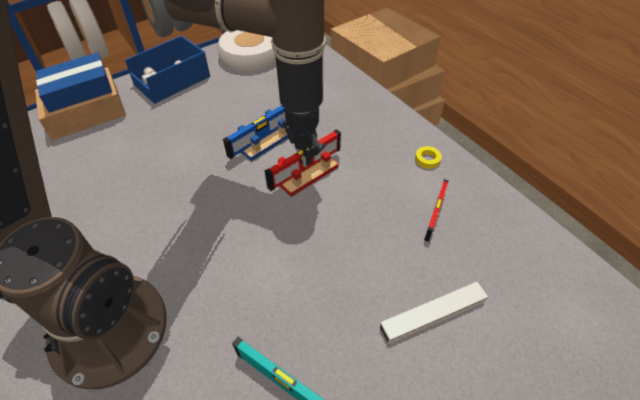

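The level is between the posts with about 4 mm left to go, and the wrist view puts it 2–3 mm to the right of the slot centre (level column 322, slot 315). I'll correct by +2.5 mm in y and seat it gently.

{"op": "step_arm", "data": {"targets": [[1,0,0.25,0,0.3],[1,0,0.25,-0.1,0.3],[1,0,0.25,-0.2,0.3],[1,0,0.25,-0.3,0.3],[1,0,0.25,-0.3,0.3]]}}

```text
t: 6.23
eef_pos: [545.8, 129.7, 211.5]
tcp_rot: [-1.256, 1.134, -1.134]
force: [-0.0, -0.3, -3.1]
finger_gap: 15.2
```

{"op": "step_arm", "data": {"targets": [[1,0,0,-0.1,0],[1,0,0,-0.1,0],[1,0,0,-0.15,0],[1,0,0,-0.15,0]]}}

```text
t: 6.57
eef_pos: [545.9, 129.6, 210.1]
tcp_rot: [-1.256, 1.134, -1.134]
force: [-0.9, -0.3, -1.6]
finger_gap: 15.4
```

```bash
python3 m.py 4; python3 -c "from h import *;print(get_obs()['force'])"
```

```text
[545.86290728 129.63777927 210.10467083] yaw -84.17522295459989 15.40516621377068
level rect ((607.166259765625, 136.53860473632812), (73.32157897949219, 16.70578956604004), 5.8627166748046875) topz 74.69037229076326 tool-along 25.02843951358735 98.3458551622608
[ 0.22583972  0.0387417  -3.53327233]
```

View pics/wrist4.png

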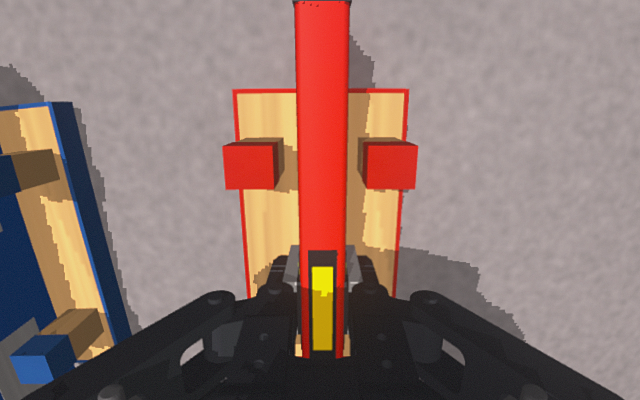

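It's centred now (level column 322, posts centred at 320). The force still shows the full weight hanging, so I'll creep down to contact.

{"op": "step_arm", "data": {"targets": [[1,0,0,-0.05,0],[1,0,0,-0.1,0],[1,0,0,-0.1,0]]}}

```text
t: 6.92
eef_pos: [545.9, 129.7, 209.9]
tcp_rot: [-1.255, 1.133, -1.134]
force: [-1.7, -0.6, 5.3]
finger_gap: 14.9
```

{"op": "step_arm", "data": {"targets": [[1,0,0,-0.05,0],[1,0,0,-0.1,0],[1,0,0,-0.1,0]]}}

```text
t: 7.17
eef_pos: [545.8, 129.7, 209.8]
tcp_rot: [-1.255, 1.133, -1.134]
force: [-7.6, 0.1, 14.7]
finger_gap: 15.5
```

The level is on the floor: the force went from -3.5 to +14.7 N with no further descent. I'll ease off 1 mm, then open gradually.

{"op": "step_arm", "data": {"targets": [[1,0,0,0.1,0],[1,0,0,0.1,0],[0.75,0,0,0.1,0],[0.6,0,0,0.1,0],[0.5,0,0,0.1,0]]}}

```text
t: 7.58
eef_pos: [546.0, 129.7, 209.1]
tcp_rot: [-1.255, 1.134, -1.134]
force: [0.4, -0.5, 0.8]
finger_gap: 42.1
```

{"op": "step_arm", "data": {"targets": [[0.3,0,0,0,0],[0.2,0,0,0,0],[0.2,0,0,0,0],[0.2,0,0,0,0],[0.2,0,0,0,0]]}}

```text
t: 8.0
eef_pos: [545.9, 129.7, 209.1]
tcp_rot: [-1.256, 1.134, -1.134]
force: [-0.2, 0.5, 0.0]
finger_gap: 68.2
```

```bash
python3 m.py 5
```

```text
[545.85514799 129.65780316 209.14369634] yaw -84.16918039538874 68.21028630542197
level rect ((607.2191772460938, 136.6280059814453), (73.4828872680664, 16.815610885620117), 5.927465438842773) topz 74.58599035553542 tool-along 25.01753565857854 98.51020792508058
```

View pics/wrist5.png

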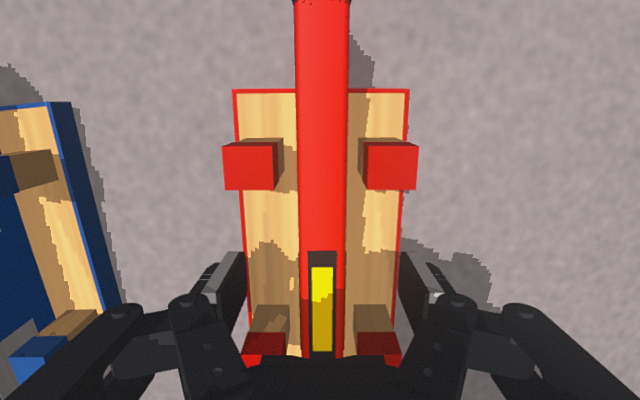

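The level is standing free, upright and centred (columns 297–347 between the posts), and the fingers are clear. I'll retreat straight up.

{"op": "step_arm", "data": {"targets": [[0.2,0,0,1,0],[0.2,0,0,3,0],[0.2,0,0,6,0],[0.2,0,0,10,0],[0.2,0,0,14,0]]}}

```text
t: 8.52
eef_pos: [545.4, 129.4, 351.1]
tcp_rot: [-1.257, 1.134, -1.134]
force: [1.3, 0.7, 0.0]
finger_gap: 68.1
```

{"op": "step_arm", "data": {"targets": [[0.2,0,-3,3,0],[0.2,0,-6,6,0],[0.2,0,-9,7,0],[0.2,0,-12,7,0],[0.2,0,-16,7,0]]}}

```text
t: 8.93
eef_pos: [545.5, -30.9, 421.7]
tcp_rot: [-1.253, 1.131, -1.134]
force: [-0.1, -0.2, -0.6]
finger_gap: 68.4
```

{"op": "step_arm", "data": {"targets": [[0.2,0,-4,0,0],[0.2,0,-8,0,0],[0.2,0,-12,0,0],[0.2,0,-12,0,0],[0.2,0,-12,0,0]]}}

```text
t: 9.35
eef_pos: [545.3, -152.5, 419.7]
tcp_rot: [-1.254, 1.137, -1.137]
force: [0.3, 0.2, 0.8]
finger_gap: 68.5
```

```bash
python3 - <<'E'
from h import *
im,d,o=save('top','top6'); save('side','side6'); print(o['eef_pos'],o['force'])
H,W=d.shape;vv,uu=np.mgrid[:H,:W];P=world('top',np.c_[uu.ravel(),vv.ravel()],d.ravel()).reshape(H,W,3)
def bar(n,c,lo,hi):
    m=(np.hypot(P[...,0]-c[0],P[...,1]-c[1])<135)&(P[...,2]>lo)&(P[...,2]<hi)
    k,l,st,_=cv2.connectedComponentsWithStats(m.astype(np.uint8));i=1+st[1:,4].argmax();q=P[l==i]
    print(n,cv2.minAreaRect(q[:,:2].astype(np.float32)),np.median(q[:,2]))
bar('red',(546,130),63,90);bar('blue',(514,291),63,90);bar('trunk',(543,-333),16,40)
E
```

```text
[ 545.26868434 -152.52366489  419.74432415] [0.2891876  0.16779856 0.81656758]Traceback (most recent call last):
  File "<stdin>", line 8, in <module>
  File "<stdin>", line 6, in bar
ValueError: attempt to get argmax of an empty sequence
```

View pics/top6.png

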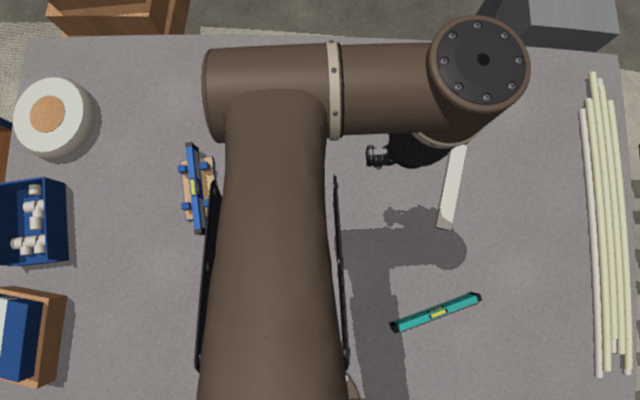

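View pics/side6.png

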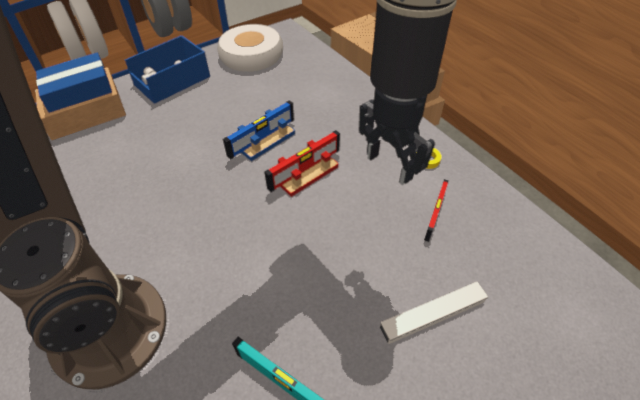

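The side view shows the red level upright in its holder at (305,160), with the blue level and trunking where they were. The arm hides the holder in the top view, so I'll take numbers from the side depth.

```bash
python3 - <<'E'
from h import *
def bars(f):
    z=np.load(f'pics/{f}.npz');d=z['d'];H,W=d.shape;vv,uu=np.mgrid[:H,:W];P=world('side',np.c_[uu.ravel(),vv.ravel()],d.ravel()).reshape(H,W,3)
    for n,c,lo,hi in(('red',(546,130),63,82),('blue',(514,291),63,82),('trunk',(543,-333),16,30)):
        m=(np.hypot(P[...,0]-c[0],P[...,1]-c[1])<125)&(P[...,2]>lo)&(P[...,2]<hi)
        if n!='trunk': m&=(abs(P[...,1]-c[1]-(P[...,0]-c[0])*.13)<30)
        if m.sum()<20: print(f,n,m.sum());continue
        q=P[m];r=cv2.minAreaRect(q[:,:2].astype(np.float32));print(f,n,np.round(r[0],1),np.round(r[1],1),round(r[2],1),'z',np.percentile(q[:,2],[50,98]).round(1))
bars('side0');bars('side6')
E
```

```text
side0 red 0
side0 blue [516.2 292.1] [222.8  21.6] 9.9 z [73.5 77.2]
side0 trunk [ 545.4 -333.6] [ 40.  221.8] 78.1 z [24.5 27.3]
side6 red [546.1 128. ] [220.5  21.1] 6.4 z [73.2 76.9]
side6 blue [516.5 292.4] [223.5  21.8] 9.7 z [73.7 77. ]
side6 trunk [ 545.1 -334.4] [ 39.9 221.3] 78.4 z [24.6 27.3]
```

```bash
python3 -c "from h import *;print(get_obs()['dq'].round(3));print(hand_in())"
```

```text
[ 0.028 -0.001 -0.003  0.     0.003  0.001]
the job is handed in; nothing more can be done
None
```

The red level is standing in the red-edged holder, and I handed the job in at about 9.5 s. No verdict came back. I gripped the larger red level across its thickness, lifted it, turned it 30° and lowered it between the posts. I let go only once the wrist force showed it on the slot floor (from -3.5 N to about +15 N), then moved the arm clear.

Last checks, from the side camera's depth readings:

| Check | Measured | Target |
|---|---|---|
| Red level centre (x, y) | (546, 128) mm | slot centre (546.5, 130) mm |
| Red level angle | 6.4° | slot about 6° |
| Height of its top edge | about 75 mm | 75 mm when seated |
| Blue level and trunking | moved under 1 mm (measurement noise) | 20 and 25 mm limits |

- **Top camera check failed:** in the final top view the arm hid the holder and that script stopped with an error, so the final position was checked from the side view only.
- **Measured against commanded position:** the reading was up to about 3 mm off the command during moves. I corrected that from the wrist camera before seating the level.

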